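Hang the blue nozzle bin on the slatwall stand

ROBOT

A 6-joint arm with a two-finger parallel gripper is mounted at the origin on the work surface. World frame = base frame: x ahead of the robot, y to its left, z up, the work surface at z = 0. Lengths are in mm, angles in degrees, forces in N, time in s.
With the tool pointing down it reaches from about 300 to 850 mm from the base axis. Payload 4.2 kg.
Tool frame: the origin (TCP) lies at the very end of the fingers, on their centre line; the grasp point (between the pads) lies 19 mm behind it; z points along the fingers, y is the direction in which the jaws open and shut (so a half turn about z gives the same grasp; the last joint's range is limited). The gripper opens to 91 mm and grips with 3 to 60 N. Pads are 32 mm wide; open, the fingers measure 118 mm over their backs; the gripper's body (76 mm by 178 mm) begins 60 mm behind the grasp point.
Start: joints at [72.88, 18.312, 89.639, -0, 72.044, -1.146], TCP at [158.244, 552.816, 178.076] pointing down, gripper open.
Joint ranges: [-177.97, 177.97], [-48.28, 115.42], [12.27, 149.76], [-77.06, 257.06], [2.81, 150.46], [-146.56, 146.56]. Speed limits (degrees/s): [147.25, 147.25, 180, 180, 180, 180].

INTERFACE

Orientations are given as [roll, pitch, yaw] about the fixed x, y, z axes, in that order (R = Rz(yaw) Ry(pitch) Rx(roll)).
In Python, from workcell import monitor, eyes, job gives the robot as it stands.
- The arm moves only by the tool move_arm, never from a script. Its argument "increments" is a list that holds one entry, the list of rows, each a list of 7 numbers: the opening, from 0 (shut) to 1 (fully open), then the shift along the tool's x, y, z in cm, then the turn, a rotation vector about the tool's x, y, z in rad. In form: [[[jaw, x, y, z, ax, ay, az], ...]]. A call has 1 to 12 rows; each row shifts and turns the pose as measured when the row begins, along the tool's axes as they then stand; what a row does not reach is not made up. A row lasts 1/8 s, in which the tool goes at most 62.5 mm and 10.7 degrees, less where a joint would pass 70% of its speed; a pose out of reach is approached as far as the arm can. A call is refused whole if a number of a shift passes 6.25 or a number of a turn 0.188, either way. A call with a gripper value outside its range is refused whole. The fingers move at their own pace and stop on an object; "force" is the grip in N (left out, the last holds). Time passes only in rows, so rows that do not move let the fingers close. It gives the time, the measured TCP pose, the force and the opening at its end, in the units of the state.
- monitor.state(): the state, without advancing time (a new reading comes with each control period).
- eyes.grab_frame(name): name is "side" or "top" or "wrist"; returns a dict with "color" (480x640x3 uint8, red, green, blue), "z_map" (480x640 float32, mm along the optical axis (not along the pixel's ray), 0 where there is no reading), "camera_matrix" (3x3 intrinsics, pixels), "dist_coeffs" ([k1, k2, p1, p2, k3] as OpenCV has them; the pictures are not rectified), "rvec" (rotation vector, rad) and "tvec" (3), from world to camera coordinates, as OpenCV has them. Camera axes: x right, y down, z forward; pixel columns grow to the right and rows downward; lengths in mm; the calibration is good to about 2 mm. A picture is of the moment at which its call begins.
- job.job_done(): hands the job in, once; it reports no verdict.
The state is a dict: "time_s": time; "qpos": joint angles; "qvel": joint speeds; "effort": joint torques, N m; "ee_pos": TCP position; "ee_rot": TCP orientation; "force": force on the tool from outside, world axes, zero at the start; "torque": the same for the moment, N m; "gripper_width": finger opening in mm.
Only numpy, scipy, OpenCV 4.12 (cv2) and the standard library are available. Lean on these libraries where they do the work, as an engineer would, in place of code of your own. Each camera call takes 0.05 s, during which the arm holds its last target. There are 200 camera calls.

TASK

Hang the blue bin on the little slatwall stand, straight below the blue clip: with its front tilted up, pass the steel hook on its back into the groove, then lower the front so that the bin hangs fully home, level and flat against the slatted face, and let go of it. Leave the orange bin where it is.

Things in the scene. Friction and masses are not known exactly. Their poses are not given: they have to be found in the camera images.
- blue_bin: Loose open blue bin, 150 g; mm: 120 long (x), 50 wide (y), 45 high, walls 3. Origin: centre of underside; +x: front, white label; z up. Grip across its width near the front. Dark steel hook 32 wide on the back (x=-60): level neck, z 41 to 45, runs back to x=-75; there a tongue 4 thick (x -75 to -71) stands up to z=91. Hung, its axes match the stand's, origin at stand x about 60, z 55 to 60.
- slatwall: White fixed stand, mm: 312 wide (y), 56 deep, 180 high. Origin: foot of its slatted face (plane x=0), at bench level, mid width; x points out of the face, away from the robot. Groove along y (-150 to 150, ends shut): mouth z 100 (flat lower slat) to 140 (lip, 5 thick); hollow behind goes to x=-50, up to z=172. The tongue enters only with the bin's front raised 30 to 40 deg, going in and up.
- blue_clip: Blue plastic clip, 34 mm wide (y), 4 mm thick, fixed on the stand's top, marking the blue bin's place. Origin: mid width, on the stand's top edge in the plane of its face, 180 mm above the bench; axes as the stand's. It sits about 75 mm left or right of the stand's middle; a like orange clip is on the other side. The hung bin sags up to 5 deg at the front and stays by its own weight.
- orange_bin: Orange bin of the same shape, size and frame as the blue one, standing loose on the bench on the other side of the stand. To be left alone.
Not all that is in view belongs to the job. There is more than one size of the blue_bin; the job needs the smaller.

How it is judged (in metres and radians):
At the end, for the whole second after the job is handed in: The blue bin hangs at rest by its hook in the groove: its origin 52 to 74 mm in front of the face, its underside 45 to 67 mm above the bench, within 20 mm sideways of the middle of the blue clip, level and square to the stand within 10 degrees (x of blue_bin in the frame of slatwall between 0.052 and 0.074 m and z of blue_bin in the frame of slatwall between 0.045 and 0.067 m and y of blue_bin in the frame of blue_clip between -0.02 and 0.02 m and angle between blue_bin's own z axis and vertical below 0.175 rad and angle between the y axis of blue_bin and the y axis of slatwall, either way round below 0.175 rad and linear speed of blue_bin below 0.02 m/s and angular speed of blue_bin below 0.15 rad/s); the robot touches nothing.
It fails at once if the orange bin is pushed more than 20 mm from its place (distance of orange_bin from where it was at the start of the episode above 0.02 m).
It also fails if it takes over 51 s, if anything falls off the work surface, if the arm or the gripper's body presses on something with over 40 N, if the wrist force passes 120 N, or if a joint passes its speed limit or range.

## Working session

There is one attempt and no reset: what is moved stays moved. The work goes in short steps, Python scripts to look and compute and a tool call to move; the robot and the scene stay as the last step left them, time stands still between calls to the robot, and variables do not carry over. Pictures are saved under pics/ and viewed, about 8 in all and at most 12, crops included, and the job is handed in when it is done.

Besides the shell and the picture viewer there is one more tool, called after ">>>" as name([rows], argument=value, ...), one row to a line, values as JSON. move_arm: Moves the arm, as the interface text tells. Its arguments: {"type":"object","properties":{"increments":{"type":"array"},"force":{"type":"number"}},"required":["increments"]}

```bash
mkdir -p pics
cat > h.py <<'E'
import numpy as np,cv2
from scipy.spatial.transform import Rotation as R
from workcell import monitor,eyes,job
def grab(n):
    f=eyes.grab_frame(n); np.savez('f_%s.npz'%n,**{k:np.asarray(v) for k,v in f.items()}); return f
def cloud(f):
    K=np.asarray(f['camera_matrix'],float);D=np.asarray(f['dist_coeffs'],float)
    v,u=np.mgrid[:480,:640]
    p=cv2.undistortPoints(np.stack([u,v],-1).reshape(-1,1,2).astype(float),K,D).reshape(480,640,2)
    z=np.asarray(f['z_map'])[...,None].astype(float)
    c=np.concatenate([p*z,z],-1)
    M=cv2.Rodrigues(np.asarray(f['rvec'],float).reshape(3,1))[0]
    w=(c-np.asarray(f['tvec'],float).reshape(3))@M
    w[z[...,0]==0]=np.nan
    return w
E
python3 - <<'E'
from h import *
a=[]
for n in('side','top'):
    f=grab(n);cv2.imwrite('pics/%s0.png'%n,f['color'][...,::-1])
print(monitor.state())
E
```

```text
{'time_s': 0.1, 'qpos': array([ 7.28809373e+01,  1.83464328e+01,  8.96976389e+01, -1.78684251e-04,
        7.20427129e+01, -1.14429429e+00]), 'qvel': array([ 0.05430895,  0.02331021, -0.10810678, -0.08455509,  0.08742951,
        0.0281155 ]), 'effort': array([-1.12733760e-04, -4.13327444e+01, -2.32509917e+01,  7.29114725e-02,
        4.22746944e-02, -4.50908806e-05]), 'ee_pos': array([158.08964471, 552.33502042, 177.33191784]), 'ee_rot': array([-1.79913229e+02, -1.56325797e-03,  1.64025286e+02]), 'force': array([ 0.70702923,  0.87291207, -1.42328401]), 'torque': array([-0.01377456,  0.0265361 , -0.02386919]), 'gripper_width': 90.87866629072994}
```

View pics/top0.png

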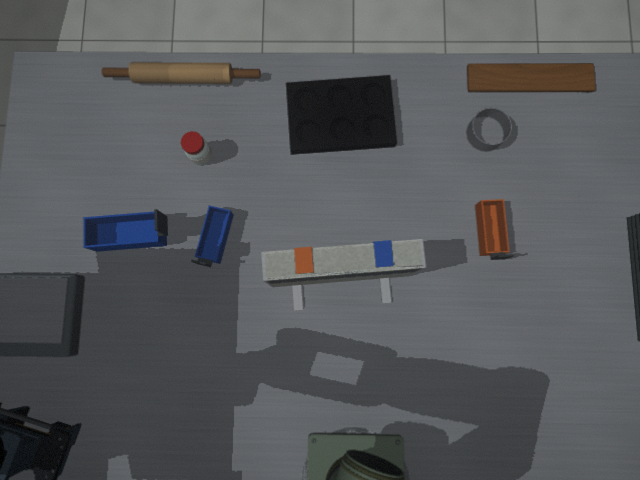

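View pics/side0.png

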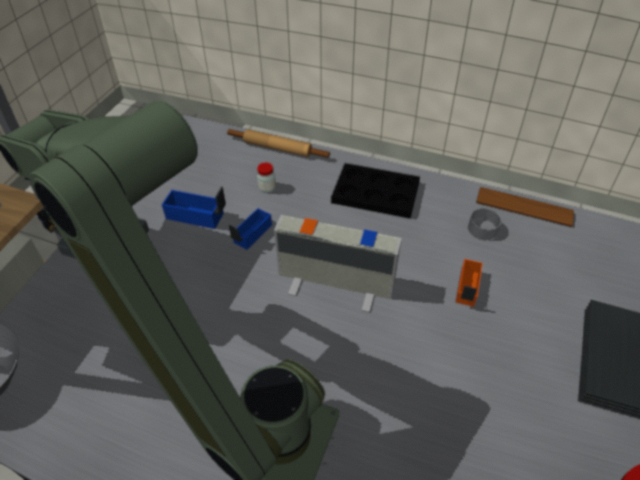

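Top view: the stand is at about (343,260), with the blue clip at (384,253) and the orange clip at (304,260). The small blue bin is at (213,236), hook toward the robot at (203,262). The larger blue bin at (125,230) is a decoy, and the orange bin is at (493,228).

Run:
```python
from h import *
f=np.load('f_top.npz');w=cloud(f);c=f['color'].astype(int);hsv=cv2.cvtColor(f['color'],cv2.COLOR_RGB2HSV)
def box(m,name):
    p=w[m];p=p[~np.isnan(p[:,0])]
    r=cv2.minAreaRect(p[:,:2].astype(np.float32)); print(name,len(p),'z',np.percentile(p[:,2],[1,50,99]).round(1));print(cv2.boxPoints(r).round(1).tolist(),np.round(r[0],1),np.round(r[1],1),round(r[2],2))
v,u=np.mgrid[:480,:640]
reg=lambda u0,u1,v0,v1:(u>u0)&(u<u1)&(v>v0)&(v<v1)
blue=(hsv[...,0]>100)&(hsv[...,0]<130)&(hsv[...,1]>150)
Z=np.nan_to_num(w[...,2])
S=reg(250,440,225,300)&(Z>170)&(Z<190)
box(S,'stand top'); box(blue&reg(360,410,230,280),'clip')
k=np.ones((3,3),np.uint8)
box(cv2.erode(S.astype(np.uint8),k)>0,'stand er')
b=reg(185,240,195,275)
box(b&blue&(Z>8)&(Z<60),'bin'); box(b&blue&(Z>38)&(Z<52),'binrim')
box(b&(Z>55),'hook')
og=(hsv[...,0]<15)&(hsv[...,1]>170)
box(og&reg(460,530,180,270)&(Z>38)&(Z<52),'orange')
box(og&reg(285,320,240,280),'oclip')
box(reg(285,400,60,160)&(Z>5),'tray');
box(reg(80,180,200,260)&(Z>8),'bigbin')
box(reg(280,400,270,320)&(Z>2)&(Z<60),'feet')
```

```text
stand top 4810 z [175.5 180.2 186.2]
[[417.3999938964844, 190.39999389648438], [446.5, -120.5999984741211], [504.70001220703125, -115.19999694824219], [475.6000061035156, 195.89999389648438]] [461.1  37.6] [ 58.4 312.4] 5.34
clip 402 z [179.9 183.4 187.1]
[[446.79998779296875, -26.5], [449.79998779296875, -57.70000076293945], [498.29998779296875, -53.0], [495.29998779296875, -21.799999237060547]] [472.5 -39.8] [48.7 31.3] 5.54
stand er 4293 z [176.1 180.2 186.3]
[[419.20001220703125, 188.5], [447.6000061035156, -118.19999694824219], [502.70001220703125, -113.0999984741211], [474.20001220703125, 193.60000610351562]] [460.9  37.7] [ 55.3 308. ] 5.3
bin 293 z [ 8.7 43.1 48.7]
[[469.6000061035156, 311.3999938964844], [586.4000244140625, 285.6000061035156], [597.2000122070312, 334.3999938964844], [480.3999938964844, 360.20001220703125]] [533.4 322.9] [ 50.  119.6] 77.55
binrim 214 z [38.5 44.2 48.9]
[[469.70001220703125, 311.8999938964844], [586.2000122070312, 285.5], [597.2000122070312, 334.29998779296875], [480.70001220703125, 360.6000061035156]] [533.4 323.1] [ 49.9 119.5] 77.28
hook 5
[... 524 characters left out ...]
98779296875, 129.39999389648438]] [458.1 112.1] [46.4 30.2] 5.43
tray 6396 z [ 5.1 25.9 31.2]
[[716.2000122070312, 152.10000610351562], [757.2999877929688, -110.0999984741211], [958.5, -78.5999984741211], [917.4000244140625, 183.60000610351562]] [837.4  36.8] [203.6 265.4] 8.9
bigbin 1653 z [  8.3  51.2 124.6]
[[494.5, 601.4000244140625], [512.4000244140625, 416.0], [582.2999877929688, 422.70001220703125], [564.4000244140625, 608.0999755859375]] [538.4 512.1] [ 70.1 186.3] 5.51
feet 1219 z [ 2.   4.4 56.9]
[[327.70001220703125, 164.10000610351562], [351.29998779296875, -106.0], [444.79998779296875, -97.80000305175781], [421.20001220703125, 172.3000030517578]] [386.3  33.2] [ 93.9 271.2] 4.99
```

```bash
cat >> h.py <<'E'
A=np.radians(30)      # tool tilt in the bin frame
G=np.array([38,0,32.])
def frame(yaw,tilt=0): return R.from_euler('z',yaw,degrees=True)*R.from_euler('y',-tilt,degrees=True)
y_=np.array([0,1.,0]);z_=np.array([-np.sin(A),0,-np.cos(A)])
TB=R.from_matrix(np.stack([np.cross(y_,z_),y_,z_],1))  # tool in bin
TCPB=G+19*z_
STO=np.array([488.9,40.2,0]);STY=5.34;CY=-78.
def stand(x,y,z): return STO+R.from_euler('z',STY,degrees=True).apply([x,y,z])
def tool(borig,yaw,tilt,tcpb=TCPB): 
    f=frame(yaw,tilt); return np.asarray(borig)+f.apply(tcpb), f*TB
def rows(p,Rt,jaw,n=None):
    s=monitor.state(); p0=s['ee_pos'];R0=R.from_euler('xyz',s['ee_rot'],degrees=True)
    w=(R0.inv()*Rt).as_rotvec(); d=p-p0
    m=max(int(np.ceil(max(np.linalg.norm(d)/45,np.linalg.norm(w)/.15))),1); n=n or m
    print('dist',d.round(1),'rot',np.degrees(w).round(1),'n',n,'t',s['time_s'],'F',s['force'].round(1),'w',round(s['gripper_width'],1))
    for i in range(n):
        Ri=R0*R.from_rotvec(w*i/n)
        print([jaw]+np.round(Ri.inv().apply(d/n)/10,2).tolist()+np.round(w/n,3).tolist(),end=',')
    print()
E
python3 - <<'E'
from h import *
B=[533.4,323,0];p,r=tool(B,-12.6,0,np.array([60,0,180.]));rows(p,r,1)
# insertion clearances
def seg(a,b,n=40): return np.linspace(a,b,n)
P=np.concatenate([seg((-60,0),(-60,45)),seg((-60,41),(-75,41)),seg((-75,41),(-75,91)),seg((-75,91),(-71,91)),seg((-71,91),(-71,45)),seg((-71,45),(-60,45)),seg((-60,0),(60,0))])
bx=[(-56,0,0,100),(-5,0,140,180),(-56,0,172,180),(-56,-50,100,172)]
def clr(x,z,th):
    t=np.radians(th);q=np.stack([P[:,0]*np.cos(t)-P[:,1]*np.sin(t)+x,P[:,0]*np.sin(t)+P[:,1]*np.cos(t)+z],1)
    o=1e9
    for a,b,c,d in bx:
        dx=np.maximum(a-q[:,0],q[:,0]-b);dz=np.maximum(c-q[:,1],q[:,1]-d)
        sd=np.hypot(np.maximum(dx,0),np.maximum(dz,0))+np.minimum(np.maximum(dx,dz),0)
        o=min(o,sd.min())
    return o
for k in[(115,88,35),(105,88,35),(100,95,35),(95,101,35),(90,106,35),(85,112,35),(80,114,35)]:print(k,round(clr(*k),1))
for th in range(40,-1,-5):
    print(th,max((round(clr(x,z,th),1),x,z) for x in range(56,96) for z in range(55,125) if th>20 or 1))
E
```

```text
dist [ 433.9 -242.4    2.7] rot [ 0.8 30.  -3.3] n 12 t 0.1 F [ 0.7  0.9 -1.4] w 90.9
[1, -4.03, -0.95, -0.02, 0.001, 0.044, -0.005],[1, -4.02, -0.97, -0.2, 0.001, 0.044, -0.005],[1, -4.01, -0.99, -0.37, 0.001, 0.044, -0.005],[1, -3.98, -1.01, -0.54, 0.001, 0.044, -0.005],[1, -3.95, -1.03, -0.71, 0.001, 0.044, -0.005],[1, -3.91, -1.05, -0.88, 0.001, 0.044, -0.005],[1, -3.86, -1.07, -1.05, 0.001, 0.044, -0.005],[1, -3.81, -1.09, -1.22, 0.001, 0.044, -0.005],[1, -3.74, -1.11, -1.38, 0.001, 0.044, -0.005],[1, -3.68, -1.13, -1.54, 0.001, 0.044, -0.005],[1, -3.6, -1.14, -1.7, 0.001, 0.044, -0.005],[1, -3.52, -1.16, -1.85, 0.001, 0.044, -0.005],
(115, 88, 35) 12.3
(105, 88, 35) 4.2
(100, 95, 35) 4.0
(95, 101, 35) 3.4
(90, 106, 35) 2.2
(85, 112, 35) 2.6
(80, 114, 35) 4.6
40 (np.float64(8.9), 92, 121)
35 (np.float64(13.4), 77, 123)
30 (np.float64(13.0), 76, 115)
25 (np.float64(11.5), 76, 107)
20 (np.float64(9.9), 75, 99)
15 (np.float64(8.2), 74, 88)
10 (np.float64(10.0), 95, 55)
5 (np.float64(14.8), 95, 124)
0 (np.float64(20.0), 95, 124)
```

>>> move_arm([
  [[1,-4.03,-0.95,0,0,0.044,-0.005],[1,-4.02,-0.97,-0.2,0,0.044,-0.005],[1,-4.0,-1.0,-0.37,0,0.044,-0.005],[1,-3.98,-1.0,-0.54,0,0.044,-0.005],[1,-3.95,-1.03,-0.71,0,0.044,-0.005],[1,-3.9,-1.05,-0.88,0,0.044,-0.005],[1,-3.86,-1.07,-1.05,0,0.044,-0.005],[1,-3.8,-1.1,-1.22,0,0.044,-0.005],[1,-3.74,-1.1,-1.38,0,0.044,-0.005],[1,-3.68,-1.13,-1.54,0,0.044,-0.005],[1,-3.6,-1.14,-1.7,0,0.044,-0.005],[1,-3.5,-1.16,-1.85,0,0.044,-0.005]],
], force=40)

```text
time_s: 1.6
ee_pos: [601.1, 304.9, 168.7]
ee_rot: [179.1, -31.5, 168.2]
force: [1.3, 0.5, -0.2]
gripper_width: 91.2
```

Run:
```python
from h import *
B=[533.4,323,0];p,r=tool(B,-12.6,0,np.array([45,0,75.]));rows(p,r,1)
f=grab('wrist');cv2.imwrite('pics/wrist1.png',f['color'][...,::-1])
w=cloud(f);hsv=cv2.cvtColor(f['color'],cv2.COLOR_RGB2HSV)
m=(hsv[...,0]>100)&(hsv[...,0]<130)&(hsv[...,1]>150)&(w[...,2]>38)&(w[...,2]<50)&(w[...,1]<400)
q=cv2.minAreaRect(w[m][:,:2].astype(np.float32));print(m.sum(),q,cv2.boxPoints(q).round(1).tolist())
```

```text
dist [-23.8   8.3 -93.7] rot [ 0.4 -1.5  0.7] n 3 t 1.6 F [ 1.3  0.5 -0.2] w 91.2
[1, -0.92, 0.06, 3.1, 0.002, -0.009, 0.004],[1, -0.89, 0.08, 3.11, 0.002, -0.009, 0.004],[1, -0.87, 0.09, 3.11, 0.002, -0.009, 0.004],
949 ((534.513427734375, 322.7763671875), (49.374420166015625, 120.33378601074219), 77.34690856933594) [[470.3999938964844, 311.8999938964844], [587.7999877929688, 285.5], [598.5999755859375, 333.70001220703125], [481.20001220703125, 360.0]]
```

View pics/wrist1.png

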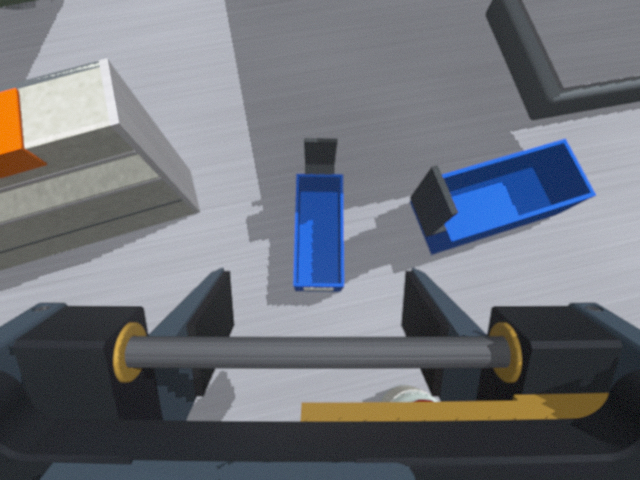

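Wrist view: the small bin sits between the open fingers at (320,235), with its label at (318,288). It agrees with the top camera to about 1 mm. The red-capped jar shows at (415,398), so I'll check its clearance before descending.

Run:
```python
from h import *
w=cloud(np.load('f_top.npz'));q=w[125:168,178:215].reshape(-1,3);q=q[q[:,2]>15];print('jar',np.percentile(q,[2,98],axis=0).round())
p,r=tool([534,323,0],-12.6,0)
rows(p,r,1)
```

```text
jar [[704. 342.  18.]
 [752. 390.  88.]]
dist [ -44.1   16.1 -148.6] rot [ 0.4 -1.5  0.3] n 4 t 1.65 F [-1.  -3.7 -2.1] w 91.3
[1, -0.95, 0.12, 3.78, 0.002, -0.006, 0.001],[1, -0.92, 0.13, 3.78, 0.002, -0.006, 0.001],[1, -0.9, 0.14, 3.79, 0.002, -0.006, 0.001],[1, -0.87, 0.14, 3.79, 0.002, -0.006, 0.001],
```

>>> move_arm([
  [[1,-0.95,0.12,3.78,0.002,-0.006,0.001],[1,-0.92,0.13,3.78,0.002,-0.006,0.001],[1,-0.9,0.14,3.6,0.002,-0.006,0.001],[1,-0.87,0.14,3.4,0.002,-0.006,0.001],[1,0,0,0,0,0,0]],
])

```text
time_s: 2.28
ee_pos: [564.7, 313.8, 11.0]
ee_rot: [-179.7, -30.2, 167.1]
force: [0.6, -0.3, 0.3]
gripper_width: 91.5
```

Run:
```python
from h import *
p,r=tool([534,323,0],-12.6,0)
rows(p,r,1)
```

```text
dist [-2.9  2.9  4.6] rot [-0.1 -0.2 -0.2] n 1 t 2.275 F [ 0.6 -0.3  0.3] w 91.5
[1, 0.53, 0.22, -0.22, -0.002, -0.004, -0.004],
```

>>> move_arm([
  [[1,0.5,0.2,-0.2,0,-0.004,-0.004],[1,0,0,0,0,0,0],[0.3,0,0,0,0,0,0],[0.3,0,0,0,0,0,0],[0.3,0,0,0,0,0,0],[0.3,0,0,0,0,0,0],[0.3,0,0,0,0,0,0],[0.3,0,0,0,0,0,0]],
], force=40)

```text
time_s: 3.28
ee_pos: [565.7, 317.2, 20.3]
ee_rot: [179.8, -29.5, 167.5]
force: [0.8, -0.1, -0.1]
gripper_width: 34.1
```

Run:
```python
from h import *
a=grab('wrist')['color'];b=grab('top')['color'][150:330,120:360]
b=cv2.resize(b,(640,480));cv2.imwrite('pics/c2.png',np.hstack([cv2.resize(a,(400,300)),cv2.resize(b,(400,300))])[...,::-1])
print(monitor.state())
```

```text
{'time_s': 3.375, 'qpos': array([ 19.53631299,  46.49693766,  69.2944434 ,  15.34319365,
        89.76659241, -61.48165936]), 'qvel': array([ 0.01737288, -0.03066771, -0.11263439, -0.01159514,  0.03068656,
        0.03359826]), 'effort': array([ 1.04246163e-01, -6.13038325e+01, -1.98120654e+01,  1.05115067e+00,
        1.92004256e+00,  1.76161010e-02]), 'ee_pos': array([565.68972869, 317.24759562,  20.28604801]), 'ee_rot': array([179.78314918, -29.53387378, 167.51251303]), 'force': array([-0.21498924, -0.06654663,  0.37348939]), 'torque': array([-0.07491731, -0.29611976,  0.033121  ]), 'gripper_width': 27.596836109176824}
```

View pics/c2.png

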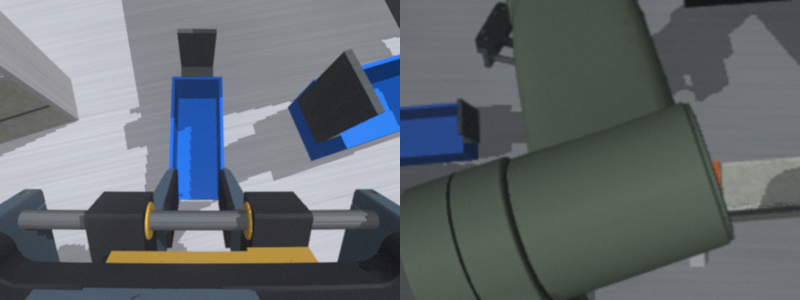

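>>> move_arm([
  [[0.3,0,0,0,0,0,0],[0.3,0,0,-0.5,0,0,0],[0.3,0,0,-1.5,0,0,0],[0.3,0,0,-1.5,0,0,0],[0.3,0,0,0,0,0,0]],
])

```text
time_s: 4.0
ee_pos: [584.5, 313.3, 53.6]
ee_rot: [179.7, -29.4, 167.5]
force: [0.5, -0.7, 0.5]
gripper_width: 27.3
```

Run:
```python
from h import *
a=grab('wrist')['color'];cv2.imwrite('pics/c3.png',a[...,::-1])
s=monitor.state();print(s['ee_pos'],s['gripper_width'],s['force'])
```

```text
[583.84972804 313.19956367  52.95412487] 27.22586801131738 [ 0.43234603  0.27589365 -0.53155137]
```

View pics/c3.png

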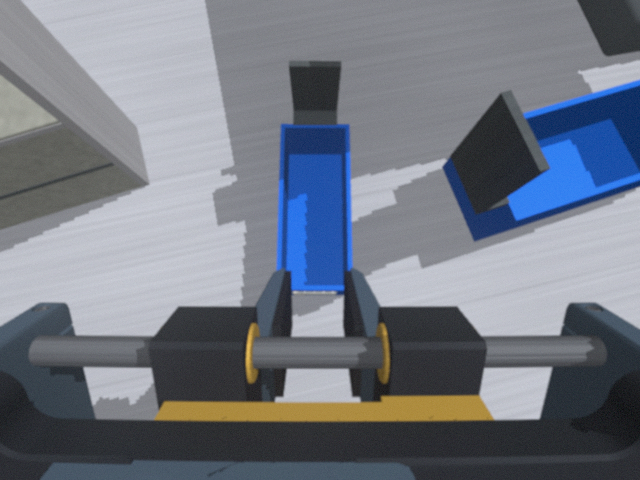

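Run:
```python
from h import *
f=np.load('f_wrist.npz')
w=cloud(f);hsv=cv2.cvtColor(f['color'],cv2.COLOR_RGB2HSV)
v,u=np.mgrid[:480,:640]
m=(hsv[...,0]>100)&(hsv[...,0]<130)&(hsv[...,1]>150)&(u<380)
mm=m&(w[...,2]>38)&(w[...,2]<50)
q=cv2.minAreaRect(w[mm][:,:2].astype(np.float32));print(mm.sum(),q,cv2.boxPoints(q).round(1).tolist())
print(np.nanpercentile(w[m][:,2],[1,25,50,75,99]))
for uu,vv in[(290,290),(347,290),(283,128),(347,128),(274,280),(360,280)]:print(uu,vv,w[vv,uu].round(1))
s=monitor.state();print(s['ee_pos'])
# project TCP and the two fingertips
p=s['ee_pos'];Rt=R.from_euler('xyz',s['ee_rot'],degrees=True)
P=np.array([p,p+Rt.apply([0,13.6,0]),p-Rt.apply([0,13.6,0]),p+Rt.apply([0,0,-19])])
print(cv2.projectPoints(P,f['rvec'],f['tvec'],f['camera_matrix'],f['dist_coeffs'])[0].round().reshape(-1,2))
```

```text
2028 ((534.591064453125, 322.8756408691406), (49.82119369506836, 119.71501922607422), 77.14458465576172) [[470.70001220703125, 311.8999938964844], [587.4000244140625, 285.29998779296875], [598.5, 333.79998779296875], [481.79998779296875, 360.5]]
[ 0.88293589  2.12311562  2.86836099 27.33599445 45.43781095]
290 290 [594.6 297.2  96.5]
347 290 [601.6 323.8 109.6]
283 128 [473.7 312.9  43.6]
347 128 [484.3 358.1  44.6]
274 280 [589.2 291.2 106.4]
360 280 [598.2 331.2 106.8]
[583.84972804 313.19956367  52.95412487]
[[316. 274.]
 [338. 274.]
 [295. 274.]
 [316. 286.]]
```

Run:
```python
from h import *
f=np.load('f_wrist.npz');w=cloud(f)
s=monitor.state();p=s['ee_pos'];Rt=R.from_euler('xyz',s['ee_rot'],degrees=True)
t=Rt.inv().apply((w-p).reshape(-1,3)).reshape(w.shape)
for uu in(266,280,286,355,362,372):
    print(uu,[(vv,t[vv,uu].round().tolist()) for vv in range(262,330,8)])
```

```text
266 [(262, [-12.0, -40.0, 55.0]), (270, [-18.0, -40.0, 51.0]), (278, [-24.0, -40.0, 49.0]), (286, [17.0, -23.0, -57.0]), (294, [18.0, -22.0, -67.0]), (302, [18.0, -20.0, -76.0]), (310, [18.0, -20.0, -83.0]), (318, [18.0, -19.0, -88.0]), (326, [18.0, -18.0, -95.0])]
280 [(262, [3.0, -24.0, 13.0]), (270, [18.0, -18.0, -39.0]), (278, [18.0, -17.0, -49.0]), (286, [18.0, -16.0, -59.0]), (294, [16.0, -16.0, -64.0]), (302, [17.0, -15.0, -74.0]), (310, [17.0, -14.0, -80.0]), (318, [17.0, -14.0, -86.0]), (326, [16.0, -13.0, -90.0])]
286 [(262, [-10.0, -23.0, 48.0]), (270, [-16.0, -23.0, 46.0]), (278, [17.0, -15.0, -47.0]), (286, [16.0, -14.0, -56.0]), (294, [16.0, -13.0, -64.0]), (302, [14.0, -13.0, -68.0]), (310, [11.0, -13.0, -69.0]), (318, [7.0, -13.0, -70.0]), (326, [4.0, -13.0, -71.0])]
355 [(262, [-12.0, 30.0, 54.0]), (270, [17.0, 20.0, -37.0]), (278, [18.0, 19.0, -49.0]), (286, [nan, nan, nan]), (294, [16.0, 17.0, -64.0]), (302, [16.0, 16.0, -72.0]), (310, [16.0, 16.0, -78.0]), (318, [16.0, 15.0, -86.0]), (326, [16.0, 15.0, -91.0])]
362 [(262, [-12.0, 36.0, 54.0]), (270, [-18.0, 36.0, 52.0]), (278, [18.0, 22.0, -49.0]), (286, [17.0, 21.0, -58.0]), (294, [18.0, 20.0, -68.0]), (302, [18.0, 19.0, -76.0]), (310, [19.0, 18.0, -83.0]), (318, [17.0, 18.0, -86.0]), (326, [16.0, 17.0, -90.0])]
372 [(262, [-12.0, 44.0, 54.0]), (270, [-18.0, 44.0, 52.0]), (278, [-23.0, 44.0, 48.0]), (286, [-29.0, 44.0, 47.0]), (294, [18.0, 24.0, -68.0]), (302, [18.0, 23.0, -75.0]), (310, [19.0, 22.0, -83.0]), (318, [18.0, 21.0, -88.0]), (326, [19.0, 20.0, -96.0])]
```

The fingers closed to 27 mm without touching anything. The wrist depth puts the real fingertips about 37 mm behind the reported TCP, so they shut above the bin's rim. The bin hasn't moved. I'll correct for this offset and grasp again.

```bash
cat >> h.py <<'E'
OFF=37
TCPB=G+(19+OFF)*z_
E
python3 - <<'E'
from h import *
B=[534.3,322.9,0]
p,r=tool(B,-12.7,0); rows(p-r.apply([0,0,80]),r,1)
f=r.apply([0,0,1]);print(p)
E
```

```text
dist [17.3 -5.4 31.9] rot [0.1 0.5 0.2] n 1 t 4.05 F [ 0.4  0.3 -0.5] w 27.2
[1, 0.0, -0.13, -3.66, 0.002, 0.009, 0.003],
[562.1027345  316.63438318  15.54551733]
```

```bash
sed -i 's/tcpb=TCPB/tcpb=None/; s/    f=frame(yaw,tilt); return/    tcpb=TCPB if tcpb is None else tcpb; f=frame(yaw,tilt); return/' h.py
python3 - <<'E'
from h import *
p,r=tool([534.3,322.9,0],-12.7,0);print(p); rows(p-r.apply([0,0,70]),r,1); rows(p-r.apply([0,0,10]),r,1,4)
E
```

```text
[544.05534544 320.70153796 -16.49742261]
dist [-5.7 -0.2 -8.8] rot [0.1 0.5 0.2] n 1 t 4.05 F [ 0.4  0.3 -0.5] w 27.2
[1, 0.04, -0.15, 1.04, 0.002, 0.009, 0.003],
dist [-34.9   6.4 -60.8] rot [0.1 0.5 0.2] n 4 t 4.05 F [ 0.4  0.3 -0.5] w 27.2
[1, 0.02, -0.04, 1.76, 0.001, 0.002, 0.001],[1, 0.02, -0.04, 1.76, 0.001, 0.002, 0.001],[1, 0.02, -0.04, 1.76, 0.001, 0.002, 0.001],[1, 0.01, -0.04, 1.76, 0.001, 0.002, 0.001],
```

>>> move_arm([
  [[1,0,-0.15,-0.5,0,0.008,0.003],[1,0,0,0,0,0,0],[1,0,0,0,0,0,0],[1,0,0,0,0,0,0],[1,0,0,0,0,0,0],[1,0,0,1.8,0,0,0],[1,0,0,1.8,0,0,0],[1,0,0,1.8,0,0,0],[1,0,0,0.5,0,0,0],[1,0,0,0,0,0,0]],
])

```text
time_s: 5.3
ee_pos: [555.8, 317.9, 4.6]
ee_rot: [179.9, -30.1, 167.3]
force: [-0.6, -0.1, -0.5]
gripper_width: 91.3
```

Run:
```python
from h import *
p,r=tool([534.3,322.9,0],-12.7,0);rows(p,r,1)
```

```text
dist [-11.8   2.8 -21.1] rot [ 0.1 -0.1  0. ] n 1 t 5.3 F [-0.6 -0.1 -0.5] w 91.3
[1, -0.01, 0.01, 2.43, 0.002, -0.001, 0.0],
```

>>> move_arm([
  [[1,0,0,1.2,0,0,0],[1,0,0,1.0,0,0,0],[1,0,0,0,0,0,0],[0.2,0,0,0,0,0,0],[0.2,0,0,0,0,0,0],[0.2,0,0,0,0,0,0],[0.2,0,0,0,0,0,0],[0.2,0,0,0,0,0,0],[0.2,0,0,0,0,0,0]],
], force=40)

```text
time_s: 6.42
ee_pos: [546.3, 320.7, -14.3]
ee_rot: [179.8, -29.9, 167.3]
force: [-0.7, 0.1, -0.1]
gripper_width: 50.1
```

Run:
```python
from h import *
p,r=tool([534.3,322.9,0],-12.7,0);rows(p,r,1)
```

```text
dist [-2.2 -0.  -2.2] rot [0.2 0.1 0. ] n 1 t 6.425 F [-0.7  0.1 -0.1] w 50.1
[1, 0.08, -0.05, 0.3, 0.004, 0.002, 0.001],
```

```bash
cat >> h.py <<'E'
TCPB=TCPB+np.array([2.2,0,2.2])
E
python3 - <<'E'
from h import *
p,r=tool([534.3,322.9,60],-12.7,0);rows(p,r,.2,3)
E
```

```text
dist [-0.1 -0.5 60. ] rot [0.2 0.1 0. ] n 3 t 6.425 F [-0.7  0.1 -0.1] w 50.1
[0.2, 0.99, -0.01, -1.74, 0.001, 0.001, 0.0],[0.2, 1.0, -0.01, -1.73, 0.001, 0.001, 0.0],[0.2, 1.0, -0.01, -1.73, 0.001, 0.001, 0.0],
```

>>> move_arm([
  [[0.2,0.5,0,-0.85,0,0,0],[0.2,1.0,0,-1.73,0,0,0],[0.2,1.0,0,-1.73,0,0,0],[0.2,0.5,0,-0.85,0,0,0],[0.2,0,0,0,0,0,0]],
])

```text
time_s: 7.05
ee_pos: [546.9, 320.9, 51.0]
ee_rot: [179.7, -29.7, 167.4]
force: [0.2, -0.4, -1.0]
gripper_width: 49.8
```

```bash
cat >> h.py <<'E'
def binpose():
    """bin yaw/tilt/origin seen by the wrist camera: fit of the rim plane and rectangle, in bin-expected frame"""
    f=grab('wrist');w=cloud(f);hsv=cv2.cvtColor(f['color'],cv2.COLOR_RGB2HSV)
    s=monitor.state();Rt=R.from_euler('xyz',s['ee_rot'],degrees=True)
    Rb=Rt*TB.inv();o=s['ee_pos']-Rb.apply(TCPB)
    b=Rb.inv().apply((w-o).reshape(-1,3)).reshape(w.shape)   # expected bin frame
    return f,w,hsv,b,Rb,o
E
python3 - <<'E'
from h import *
f,w,hsv,b,Rb,o=binpose()
blue=(hsv[...,0]>100)&(hsv[...,0]<130)&(hsv[...,1]>150)
ib=(abs(b[...,1])<40)&(abs(b[...,0])<75)
fl=blue&ib&(abs(b[...,1])<19)&(b[...,0]>-50)&(b[...,0]<20)&(b[...,2]<15)
q=b[fl];c=np.linalg.lstsq(np.c_[q[:,0],q[:,1],np.ones(len(q))],q[:,2],rcond=None)[0];print('floor slope deg',np.degrees(c[:2]).round(1),'z0',c[2].round(1))
rim=blue&ib&(b[...,2]>36)&(b[...,2]<54)&(b[...,0]<20);q=b[rim];print('rim',len(q),q.min(0).round(1),q.max(0).round(1),np.percentile(q[:,2],[5,50,95]))
hk=(abs(b[...,1])<30)&(b[...,0]<-64)&(b[...,0]>-85)&(b[...,2]>60)&(b[...,2]<105);q=b[hk];print('hook',len(q),np.percentile(q,[2,50,98],axis=0).round(1))
print(o,Rb.as_euler('zyx',degrees=True),monitor.state()['gripper_width'])
cv2.imwrite('pics/w4.png',f['color'][...,::-1])
E
```

```text
floor slope deg [-0.  -0.2] z0 2.8
rim 3627 [-60.8 -24.8  36. ] [19.9 25.6 47. ] [37.1362438  44.3609673  45.65555567]
hook 4506 [[-74.6 -15.3  61.1]
 [-71.    0.1  80.1]
 [-69.9  15.4  91.6]]
[534.73127975 323.41698497  64.741598  ] [-12.76951746  -0.33753443   0.20393276] 49.439243279151064
```

View pics/w4.png

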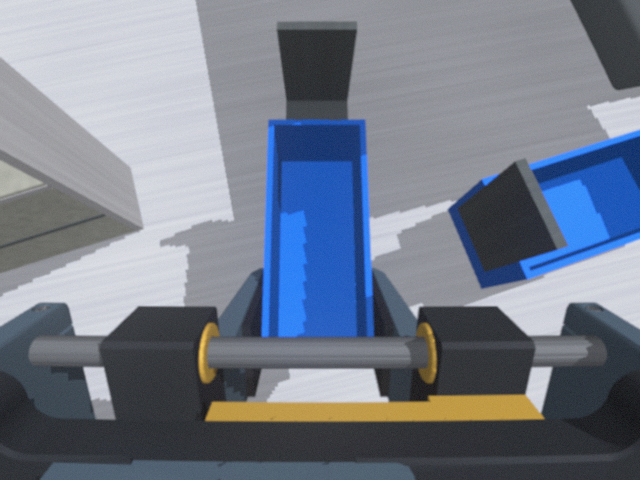

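Wrist view: the bin is held between the fingers (cols 265–370), hook at (317,60). It sits within 0.5 mm and 0.3° of the expected pose in the tool. Next I'll plan the insertion path.

```bash
cat > plan.py <<'E'
from h import *
from scipy.sparse import coo_matrix
from scipy.sparse.csgraph import dijkstra
def seg(a,b,n=30): return np.linspace(a,b,n)
P=np.concatenate([seg((-60,0),(-60,45)),seg((-60,41),(-75,41)),seg((-75,41),(-75,91)),seg((-75,91),(-71,91),5),seg((-71,91),(-71,45)),seg((-71,45),(-60,45),10)])
bx=[(-56,0,0,100),(-5,0,140,180),(-56,0,172,180),(-56,-50,100,172)]
X=np.arange(56,131,1.);Zs=np.arange(56,131,2.);T=np.arange(0,42,3.)
C=np.zeros((len(X),len(Zs),len(T)))
for k,th in enumerate(T):
    t=np.radians(th);q=np.stack([P[:,0]*np.cos(t)-P[:,1]*np.sin(t),P[:,0]*np.sin(t)+P[:,1]*np.cos(t)],1)
    qx=q[:,0]+X[:,None,None];qz=q[:,1]+Zs[None,:,None];o=1e9
    for a,b,c,d in bx:
        dx=np.maximum(a-qx,qx-b);dz=np.maximum(c-qz,qz-d)
        o=np.minimum(o,(np.hypot(np.maximum(dx,0),np.maximum(dz,0))+np.minimum(np.maximum(dx,dz),0)).min(-1))
    C[:,:,k]=o
idx=np.arange(C.size).reshape(C.shape);r=[];c=[];v=[]
for d in[(1,0,0),(0,1,0),(0,0,1),(1,1,0),(1,-1,0),(1,0,1),(0,1,1),(1,1,1),(1,-1,1),(-1,0,1),(0,-1,1),(-1,1,1),(-1,-1,1)]:
    sl=lambda s,n:(slice(max(0,-s),n-max(0,s)),slice(max(0,s),n+min(0,s)))
    a,b=zip(*[sl(s,n) for s,n in zip(d,C.shape)])
    m=np.minimum(C[a],C[b]);L=np.hypot(np.hypot(d[0],2*d[1]),3*d[2]);ok=m>.8
    r+=list(idx[a][ok]);c+=list(idx[b][ok]);v+=list((L/np.minimum(m[ok],12)**2))
g=coo_matrix((v,(r,c)),shape=(C.size,)*2).tocsr()
i=lambda x,z,t:idx[np.argmin(abs(X-x)),np.argmin(abs(Zs-z)),np.argmin(abs(T-t))]
D,pr=dijkstra(g,False,i(63,62,0),return_predecessors=True)
e=i(130,90,36);print(D[e])
path=[]
while e>=0: a=np.unravel_index(e,C.shape);path.append((X[a[0]],Zs[a[1]],T[a[2]],C[a].round(1)));e=pr[e]
print([tuple(map(float,p)) for p in path[::3]+[path[-1]]])
p,r=tool([620,250,120],-6,20);rows(p,r,.2)
E
python3 plan.py
```

```text
3.947033697500251
[(130.0, 90.0, 36.0, 24.3), (127.0, 96.0, 39.0, 21.2), (124.0, 100.0, 39.0, 18.1), (121.0, 100.0, 39.0, 16.4), (118.0, 100.0, 39.0, 15.0), (115.0, 100.0, 39.0, 14.2), (112.0, 100.0, 39.0, 12.0), (109.0, 102.0, 39.0, 11.0), (106.0, 104.0, 39.0, 9.9), (103.0, 106.0, 39.0, 8.8), (100.0, 110.0, 39.0, 8.3), (97.0, 114.0, 39.0, 8.1), (94.0, 116.0, 39.0, 8.1), (91.0, 120.0, 39.0, 8.3), (88.0, 124.0, 39.0, 8.8), (85.0, 122.0, 36.0, 8.8), (82.0, 122.0, 36.0, 11.1), (79.0, 120.0, 33.0, 11.4), (77.0, 114.0, 30.0, 12.0), (76.0, 108.0, 27.0, 10.5), (75.0, 102.0, 21.0, 9.9), (74.0, 96.0, 18.0, 9.1), (73.0, 90.0, 15.0, 7.9), (71.0, 84.0, 12.0, 6.2), (69.0, 78.0, 9.0, 4.7), (67.0, 72.0, 6.0, 3.8), (64.0, 68.0, 3.0, 2.3), (63.0, 62.0, 0.0, 3.0), (63.0, 62.0, 0.0, 3.0)]
dist [ 89.6 -72.5  60.2] rot [  2.6 -19.7  -6.3] n 3 t 7.1 F [ 1.1  0.5 -1.5] w 49.4
[0.2, -1.99, -1.69, -3.46, 0.015, -0.114, -0.037],[0.2, -2.31, -1.82, -3.19, 0.015, -0.114, -0.037],[0.2, -2.59, -1.95, -2.88, 0.015, -0.114, -0.037],
```

>>> move_arm([
  [[0.2,-1.0,-0.8,-1.8,0.007,-0.06,-0.02],[0.2,-1.99,-1.69,-3.4,0.015,-0.114,-0.037],[0.2,-2.3,-1.8,-3.1,0.015,-0.114,-0.037],[0.2,-1.5,-1.1,-1.6,0.008,-0.06,-0.02]],
])

```text
time_s: 7.6
ee_pos: [639.6, 245.7, 117.1]
ee_rot: [-179.8, -9.0, 174.6]
force: [0.4, 0.8, -1.5]
gripper_width: 50.2
```

```bash
cat >> h.py <<'E'
def go(x,z,th,n=None,y=CY): 
    p,r=tool(stand(x,y,z),STY,th); rows(p,r,.2,n)
def where():
    s=monitor.state();Rb=R.from_euler('xyz',s['ee_rot'],degrees=True)*TB.inv()
    o=s['ee_pos']-Rb.apply(TCPB); S=R.from_euler('z',STY,degrees=True).inv()
    print('bin in stand',S.apply(o-STO).round(1),'yaw,pitch,roll',(S*Rb).as_euler('zyx',degrees=True).round(1))
E
python3 -c "
from h import *
where();go(150,95,37)"
```

```text
bin in stand [152.9 193.7 126.1] yaw,pitch,roll [-11.5 -20.5  -4.3]
dist [  24.2 -267.5  -26.2] rot [ -0.1 -16.  -10.8] n 6 t 7.6 F [ 0.4  0.8 -1.5] w 50.2
[0.2, -0.88, -4.4, 0.32, -0.0, -0.047, -0.031],[0.2, -0.73, -4.42, 0.36, -0.0, -0.047, -0.031],[0.2, -0.57, -4.44, 0.39, -0.0, -0.047, -0.031],[0.2, -0.41, -4.46, 0.41, -0.0, -0.047, -0.031],[0.2, -0.25, -4.47, 0.42, -0.0, -0.047, -0.031],[0.2, -0.09, -4.48, 0.43, -0.0, -0.047, -0.031],
```

>>> move_arm([
  [[0.2,-0.45,-2.2,0.1,0,-0.025,-0.015],[0.2,-0.8,-4.4,0.3,0,-0.047,-0.031],[0.2,-0.65,-4.4,0.36,0,-0.047,-0.031],[0.2,-0.5,-4.4,0.39,0,-0.047,-0.031],[0.2,-0.35,-4.4,0.41,0,-0.047,-0.031],[0.2,-0.2,-4.4,0.42,0,-0.047,-0.031],[0.2,0,-2.2,0.2,0,-0.025,-0.015],[0.2,0,0,0,0,0,0]],
])

```text
time_s: 8.6
ee_pos: [665.4, -28.9, 93.1]
ee_rot: [-179.8, 8.0, -174.3]
force: [0.0, 0.3, -1.2]
gripper_width: 50.1
```

Run:
```python
from h import *
where();go(125,95,39,3)
f=grab('wrist');w=cloud(f);cv2.imwrite('pics/w5.png',f['color'][...,::-1])
S=R.from_euler('z',STY,degrees=True).inv();q=S.apply((w-STO).reshape(-1,3)).reshape(w.shape);np.save('q5',q)
m=(q[...,2]>110)&(q[...,2]<250)&(q[...,0]<20)&(abs(q[...,1])<170);print(m.sum(),np.nanpercentile(q[m],[1,50,99],axis=0).round(1))
hsv=cv2.cvtColor(f['color'],cv2.COLOR_RGB2HSV)
blue=(hsv[...,0]>100)&(hsv[...,0]<130)&(hsv[...,1]>150)
c=q[blue&m&(q[...,2]>165)];print('clip',len(c),np.percentile(c,[2,50,98],axis=0).round(1) if len(c) else'')
t=m&(abs(q[...,2]-180)<4)&~blue;print('top',t.sum(),np.percentile(q[t],[2,98],axis=0).round(1))
```

```text
bin in stand [150.9 -85.3  96.9] yaw,pitch,roll [  0.4 -38.    0. ]
dist [-26.4   4.8  -1.5] rot [-0.2 -1.   0.4] n 3 t 8.6 F [ 0.   0.3 -1.2] w 50.1
[0.2, 0.86, 0.25, -0.07, -0.001, -0.006, 0.002],[0.2, 0.86, 0.24, -0.07, -0.001, -0.006, 0.002],[0.2, 0.86, 0.24, -0.08, -0.001, -0.006, 0.002],
0 [nan nan nan]
clip 0
  return np.nanmean(a, axis, out=out, keepdims=keepdims)
Traceback (most recent call last):
IndexError: index -1 is out of bounds for axis 0 with size 0
```

View pics/w5.png

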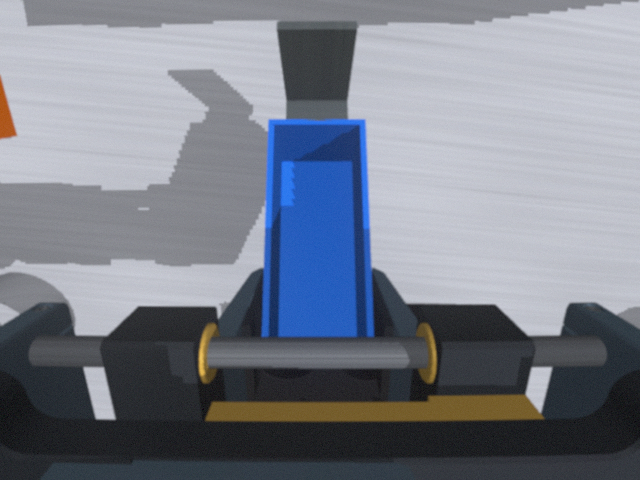

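Wrist view: the bin is unchanged in the grip, at (317,230), and the stand isn't in view yet. Moving in to the groove mouth.

>>> move_arm([
  [[0.2,0.8,0.25,0,0,-0.006,0.002],[0.2,0.9,0.25,0,0,-0.006,0.002],[0.2,0.8,0.2,0,0,-0.006,0.002],[0.2,0,0,0,0,0,0]],
])

```text
time_s: 9.15
ee_pos: [638.1, -19.5, 89.2]
ee_rot: [-179.9, 9.0, -174.4]
force: [-0.2, -0.0, -1.0]
gripper_width: 49.8
```

Run:
```python
from h import *
where();go(112,100,39,2)
f=grab('side');w=cloud(f)
S=R.from_euler('z',STY,degrees=True).inv()
f2=grab('wrist');w=cloud(f2);q=S.apply((w-STO).reshape(-1,3)).reshape(w.shape)
m=(q[...,2]>85)&(q[...,2]<190)&(q[...,0]<12)&(q[...,0]>-70)&(abs(q[...,1]+78)>30)&(abs(q[...,1])<160);print(m.sum())
if m.sum()>50:
    for a,b in((85,97),(99,103),(138,150),(150,178),(178,185)):
        k=m&(q[...,2]>a)&(q[...,2]<b)
        if k.sum()>10: print(a,b,k.sum(),np.percentile(q[k],[2,50,98],axis=0).round(1).tolist())
a=f['color'][180:340,240:460];cv2.imwrite('pics/s6.png',np.hstack([cv2.resize(a,(412,300)),cv2.resize(f2['color'],(388,300))])[...,::-1])
```

```text
bin in stand [124.6 -73.4  92.6] yaw,pitch,roll [  0.3 -39.    0.1]
dist [-12.1  -5.8   7.4] rot [-0.1 -0.   0.3] n 2 t 9.15 F [-0.2 -0.  -1. ] w 49.8
[0.2, 0.56, -0.23, -0.46, -0.0, -0.0, 0.002],[0.2, 0.56, -0.23, -0.46, -0.0, -0.0, 0.002],
2771
85 97 1366 [[-1.2, -154.1, 85.2], [-0.8, -11.3, 93.2], [-0.1, 72.4, 96.9]]
99 103 457 [[-3.3, -133.1, 99.0], [-1.6, 43.4, 99.6], [-0.4, 68.4, 100.8]]
```

View pics/s6.png

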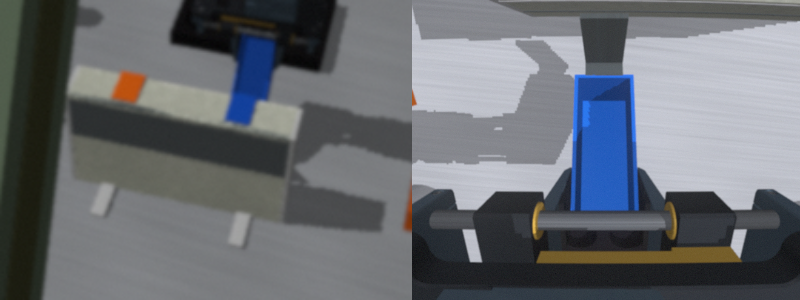

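Left crop: the bin, at (250,75), lines up with the blue clip at (240,105). Wrist depth puts the face at x≈-0.8 mm and the slat top at z≈100 mm, matching the model. Going in.

```bash
echo 'STO=STO-np.array([.8,0,0])'>>h.py; sed -n '/./p' h.py|tail -1; python3 -c "
from h import *
go(108,102,39,2)"
```

```text
STO=STO-np.array([.8,0,0])
dist [-18.   -5.9   9. ] rot [-0.1  0.1  0.2] n 2 t 9.25 F [-0.5 -0.  -1.4] w 49.9
[0.2, 0.84, -0.2, -0.59, -0.001, 0.001, 0.002],[0.2, 0.84, -0.21, -0.59, -0.001, 0.001, 0.002],
```

>>> move_arm([
  [[0.2,0.4,-0.2,-0.5,0,0,0.002],[0.2,0.6,-0.2,-0.4,0,0,0.002],[0.2,0.6,0,-0.2,0,0,0],[0.2,0,0,0,0,0,0]],
])

```text
time_s: 9.75
ee_pos: [621.8, -26.2, 98.9]
ee_rot: [-179.9, 9.1, -174.7]
force: [0.7, -0.4, -0.7]
gripper_width: 49.7
```

```bash
python3 -c "
from h import *
where();go(98,113,39,2)"
```

```text
bin in stand [108.5 -78.6 102.3] yaw,pitch,roll [ -0.1 -39.1  -0.1]
dist [-10.5  -0.4  10.6] rot [-0.1  0.1 -0. ] n 2 t 9.75 F [ 0.7 -0.4 -0.7] w 49.7
[0.2, 0.43, 0.03, -0.61, -0.001, 0.001, -0.0],[0.2, 0.43, 0.03, -0.61, -0.001, 0.001, -0.0],
```

>>> move_arm([
  [[0.2,0.43,0,-0.6,0,0,0],[0.2,0.43,0,-0.6,0,0,0],[0.2,0.4,0,-0.55,0,0,0],[0.2,0.4,0,-0.55,0,0,0],[0.2,0,0,0,0,0,0]],
])

```text
time_s: 10.38
ee_pos: [600.7, -28.2, 120.9]
ee_rot: [-179.9, 9.2, -174.7]
force: [0.8, 0.3, -1.2]
gripper_width: 49.8
```

```bash
python3 -c "
from h import *
where();go(82,122,36,2)"
```

```text
bin in stand [ 87.3 -78.5 124.3] yaw,pitch,roll [ -0.1 -39.2  -0.1]
dist [-5.5  0.  -3.3] rot [-0.1  3.2 -0. ] n 2 t 10.375 F [ 0.8  0.3 -1.2] w 49.8
[0.2, 0.3, 0.03, 0.12, -0.001, 0.028, -0.0],[0.2, 0.29, 0.03, 0.13, -0.001, 0.028, -0.0],
```

>>> move_arm([
  [[0.2,0.3,0,0.12,0,0.028,0],[0.2,0.3,0,0.12,0,0.028,0],[0.2,0,0,0,0,0,0]],
])

```text
time_s: 10.75
ee_pos: [595.1, -28.7, 117.1]
ee_rot: [-179.9, 5.8, -174.7]
force: [0.0, -0.4, -0.1]
gripper_width: 49.8
```

```bash
python3 -c "
from h import *
where();go(77,114,30,3)"
```

```text
bin in stand [ 81.9 -78.5 121.6] yaw,pitch,roll [ -0.1 -35.8  -0.1]
dist [-5.4  0.  -9.4] rot [-0.1  5.8 -0. ] n 3 t 10.75 F [ 0.  -0.4 -0.1] w 49.8
[0.2, 0.21, 0.02, 0.29, -0.001, 0.033, -0.0],[0.2, 0.2, 0.02, 0.3, -0.001, 0.033, -0.0],[0.2, 0.19, 0.02, 0.31, -0.001, 0.033, -0.0],
```

>>> move_arm([
  [[0.2,0.2,0,0.3,0,0.033,0],[0.2,0.2,0,0.3,0,0.033,0],[0.2,0.2,0,0.3,0,0.033,0],[0.2,0,0,0,0,0,0]],
])

```text
time_s: 11.25
ee_pos: [589.9, -29.2, 106.3]
ee_rot: [-179.9, -0.3, -174.7]
force: [-0.3, 0.3, -1.5]
gripper_width: 50.1
```

```bash
python3 -c "
from h import *
where();go(75,102,21,4)"
```

```text
bin in stand [ 77.2 -78.5 112.7] yaw,pitch,roll [ -0.  -29.7  -0.1]
dist [ -3.4   0.2 -13.3] rot [-0.1  8.7 -0. ] n 4 t 11.25 F [-0.3  0.3 -1.5] w 50.1
[0.2, 0.08, 0.01, 0.33, -0.0, 0.038, -0.0],[0.2, 0.07, 0.01, 0.33, -0.0, 0.038, -0.0],[0.2, 0.06, 0.01, 0.34, -0.0, 0.038, -0.0],[0.2, 0.04, 0.01, 0.34, -0.0, 0.038, -0.0],
```

>>> move_arm([
  [[0.2,0.08,0,0.32,0,0.038,0],[0.2,0.07,0,0.32,0,0.038,0],[0.2,0.06,0,0.32,0,0.038,0],[0.2,0.04,0,0.32,0,0.038,0],[0.2,0,0,0,0,0,0]],
])

```text
time_s: 11.88
ee_pos: [586.6, -29.5, 93.2]
ee_rot: [-179.9, -9.3, -174.7]
force: [-0.4, -0.6, -1.0]
gripper_width: 49.7
```

```bash
python3 -c "
from h import *
where();go(73,90,15,3)"
```

```text
bin in stand [ 75.1 -78.5 102.2] yaw,pitch,roll [ -0.1 -20.7  -0.1]
dist [ -3.1   0.3 -13.8] rot [-0.1  5.7 -0.1] n 3 t 11.875 F [-0.4 -0.6 -1. ] w 49.7
[0.2, 0.03, 0.02, 0.47, -0.001, 0.033, -0.0],[0.2, 0.01, 0.02, 0.47, -0.001, 0.033, -0.0],[0.2, -0.0, 0.02, 0.47, -0.001, 0.033, -0.0],
```

>>> move_arm([
  [[0.2,0.02,0,0.45,0,0.033,0],[0.2,0,0,0.45,0,0.033,0],[0.2,0,0,0.45,0,0.033,0],[0.2,0,0,0,0,0,0]],
])

```text
time_s: 12.38
ee_pos: [583.5, -29.9, 79.2]
ee_rot: [-179.9, -15.3, -174.7]
force: [0.5, -0.1, -1.2]
gripper_width: 49.9
```

```bash
python3 -c "
from h import *
where();go(69,78,9,3)"
```

```text
bin in stand [ 73.  -78.6  90. ] yaw,pitch,roll [ -0.1 -14.7  -0.1]
dist [ -5.2   0.2 -13.5] rot [-0.1  5.7 -0.1] n 3 t 12.375 F [ 0.5 -0.1 -1.2] w 49.9
[0.2, 0.05, 0.02, 0.48, -0.0, 0.033, -0.001],[0.2, 0.03, 0.02, 0.48, -0.0, 0.033, -0.001],[0.2, 0.02, 0.02, 0.48, -0.0, 0.033, -0.001],
```

>>> move_arm([
  [[0.2,0.05,0,0.45,0,0.033,0],[0.2,0.03,0,0.45,0,0.033,0],[0.2,0.02,0,0.45,0,0.033,0],[0.2,0,0,0,0,0,0]],
])

```text
time_s: 12.88
ee_pos: [578.4, -30.4, 65.5]
ee_rot: [-179.9, -21.3, -174.8]
force: [-0.3, 0.9, -0.5]
gripper_width: 50.3
```

```bash
python3 -c "
from h import *
where();go(64.5,69,4,3)"
```

```text
bin in stand [ 69.1 -78.6  77.8] yaw,pitch,roll [-0.1 -8.7 -0.1]
dist [-5.7  0.1 -9.9] rot [-0.1  4.7 -0.1] n 3 t 12.875 F [-0.3  0.9 -0.5] w 50.3
[0.2, 0.05, 0.02, 0.38, -0.0, 0.027, -0.001],[0.2, 0.04, 0.02, 0.38, -0.0, 0.027, -0.001],[0.2, 0.03, 0.02, 0.38, -0.0, 0.027, -0.001],
```

>>> move_arm([
  [[0.2,0.05,0,0.38,0,0.027,0],[0.2,0.04,0,0.36,0,0.027,0],[0.2,0.03,0,0.36,0,0.027,0],[0.2,0,0,0,0,0,0]],
])

```text
time_s: 13.38
ee_pos: [572.7, -30.9, 55.2]
ee_rot: [-179.9, -26.3, -174.8]
force: [-0.2, 0.0, -0.9]
gripper_width: 50.0
```

```bash
python3 -c "
from h import *
where();go(63,60.5,0,3)"
```

```text
bin in stand [ 64.5 -78.7  68.7] yaw,pitch,roll [-0.1 -3.7 -0.1]
dist [-2.5  0.5 -9. ] rot [-0.1  3.7 -0.1] n 3 t 13.375 F [-0.2  0.  -0.9] w 50.0
[0.2, -0.06, 0.02, 0.31, -0.0, 0.022, -0.001],[0.2, -0.07, 0.02, 0.3, -0.0, 0.022, -0.001],[0.2, -0.07, 0.02, 0.3, -0.0, 0.022, -0.001],
```

>>> move_arm([
  [[0.2,-0.06,0,0.3,0,0.022,0],[0.2,-0.06,0,0.3,0,0.022,0],[0.2,-0.06,0,0.3,0,0.022,0],[0.2,0,0,0,0,0,0]],
])

```text
time_s: 13.88
ee_pos: [570.1, -31.2, 45.8]
ee_rot: [-179.9, -30.3, -174.8]
force: [0.2, -0.2, -1.7]
gripper_width: 49.9
```

```bash
python3 -c "
from h import *
where();go(62.5,59,-2,2)
f,w,hsv,b,Rb,o=binpose()
blue=(hsv[...,0]>100)&(hsv[...,0]<130)&(hsv[...,1]>150)
fl=blue&(abs(b[...,1])<19)&(b[...,0]>-50)&(b[...,0]<20)&(b[...,2]<15)
q=b[fl];c=np.linalg.lstsq(np.c_[q[:,0],q[:,1],np.ones(len(q))],q[:,2],rcond=None)[0];print('floor slope deg',np.degrees(c[:2]).round(1),'z0',c[2].round(1))
"
```

```text
bin in stand [ 62.8 -78.7  60.2] yaw,pitch,roll [-0.1  0.3 -0.1]
dist [-0.8  0.7 -1.6] rot [-0.1  1.7 -0.1] n 2 t 13.875 F [ 0.2 -0.2 -1.7] w 49.9
[0.2, -0.01, 0.04, 0.09, -0.001, 0.015, -0.001],[0.2, -0.01, 0.04, 0.09, -0.001, 0.015, -0.001],
floor slope deg [-0.1 -0.2] z0 2.0
```

>>> move_arm([
  [[0.2,0,0,0.1,0,0.015,0],[0.2,0,0,0.1,0,0.015,0],[0.2,0,0,0,0,0,0]],
], force=10)

```text
time_s: 14.3
ee_pos: [569.1, -31.4, 44.8]
ee_rot: [-179.9, -32.1, -174.8]
force: [0.7, -0.2, -1.3]
gripper_width: 49.8
```

```bash
python3 -c "
from h import *
where();go(62.5,57.5,-4,2)"
```

```text
bin in stand [ 62.3 -78.8  59.5] yaw,pitch,roll [-0.1  2.1 -0.1]
dist [-0.4  0.8 -2.4] rot [-0.1  1.9 -0.1] n 2 t 14.3 F [ 0.7 -0.2 -1.3] w 49.8
[0.2, -0.05, 0.04, 0.11, -0.001, 0.017, -0.001],[0.2, -0.05, 0.04, 0.11, -0.001, 0.017, -0.001],
```

>>> move_arm([
  [[0.2,-0.05,0.04,0.11,0,0.017,0],[0.2,0,0,0,0,0,0],[0.56,0,0,0,0,0,0],[0.58,0,0,0,0,0,0],[0.65,0,0,0,0,0,0],[0.8,0,0,0,0,0,0],[1,0,0,0,0,0,0],[1,0,0,0,0,0,0],[1,0,0,0,0,0,0]],
], force=5)

```text
time_s: 15.42
ee_pos: [568.7, -31.1, 44.6]
ee_rot: [-179.8, -33.1, -174.8]
force: [-0.7, 0.3, -0.1]
gripper_width: 90.8
```

```bash
cat > chk.py <<'E'
from h import *
f=grab('wrist');w=cloud(f);hsv=cv2.cvtColor(f['color'],cv2.COLOR_RGB2HSV)
S=R.from_euler('z',STY,degrees=True).inv();q=S.apply((w-STO).reshape(-1,3)).reshape(w.shape)
m=(hsv[...,0]>100)&(hsv[...,0]<130)&(hsv[...,1]>150)&(abs(q[...,1]+78)<45)&(q[...,0]>-5)&(q[...,0]<140)&(q[...,2]<130)
fl=m&(abs(q[...,1]+78)<15)&(q[...,0]>15)&(q[...,0]<70)&(q[...,2]<80)
p=q[fl];c=np.linalg.lstsq(np.c_[p[:,0],p[:,1],np.ones(len(p))],p[:,2],rcond=None)[0];print('floor',len(p),'slope deg',np.degrees(np.arctan(c[:2])).round(1),'underside z at x=62',c@[62,-78,1]-3)
rim=m&(q[...,2]>90);r=cv2.minAreaRect(q[rim][:,:2].astype(np.float32));print('rim',rim.sum(),r,np.percentile(q[rim],[1,99],axis=0).round(1).tolist())
s=monitor.state();print(s['time_s'],s['force'].round(1),s['gripper_width'])
E
python3 chk.py
```

```text
floor 4168 slope deg [-3.8  0. ] underside z at x=62 54.02674010210974
rim 4708 ((57.04273986816406, -77.5831069946289), (50.06330490112305, 110.14154815673828), 89.9248046875) [[3.7, -102.4, 90.3], [110.8, -52.9, 103.7]]
15.475 [-0.2 -0.8  0.2] 91.15661547724997
```

Released, and the bin hangs with a 3.8° sag. Now I'll retract along the tool axis.

>>> move_arm([
  [[1,0,0,-0.8,0,0,0],[1,0,0,-2,0,0,0],[1,0,0,-3,0,0,0],[1,0,0,-3,0,0,0],[1,0,0,-3,0,0,0],[1,0,0,-2,0,0,0],[1,0,0,0,0,0,0],[1,0,0,0,0,0,0]],
])

```text
time_s: 16.48
ee_pos: [646.6, -23.5, 165.3]
ee_rot: [-179.8, -33.0, -174.8]
force: [0.1, -0.0, 0.1]
gripper_width: 91.3
```

```bash
python3 chk.py
python3 - <<'E'
from h import *
f=np.load('f_wrist.npz')['color'];g=grab('side');w=cloud(g)
cv2.imwrite('pics/end.png',np.hstack([cv2.resize(f,(400,300)),cv2.resize(g['color'][180:345,240:500],(400,300))])[...,::-1])
hsv=cv2.cvtColor(g['color'],cv2.COLOR_RGB2HSV);og=(hsv[...,0]<15)&(hsv[...,1]>170)&(w[...,2]>38)&(w[...,2]<52)&(w[...,1]<-200)
print('orange rim',cv2.minAreaRect(w[og][:,:2].astype(np.float32)))
E
```

```text
floor 1507 slope deg [-3.8  0. ] underside z at x=62 54.0093162015183
rim 1633 ((62.97422790527344, -77.46902465820312), (120.34273529052734, 49.953712463378906), 0.1865304559469223) [[3.5, -102.3, 90.4], [122.8, -52.9, 103.6]]
16.525 [0.2 0.  0. ] 91.53292679636093
orange rim ((550.4060668945312, -306.9539794921875), (138.5764923095703, 49.26245880126953), 2.9073221683502197)
```

View pics/end.png

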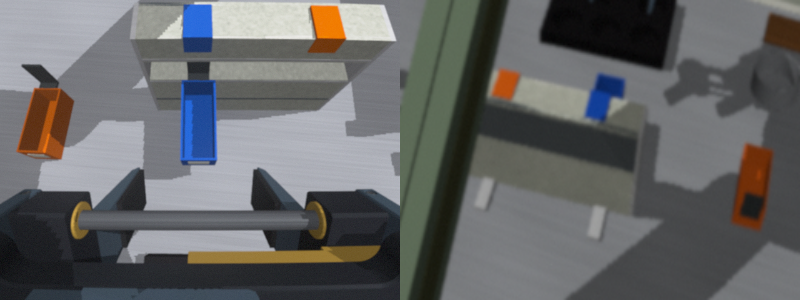

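The final view shows the bin hanging at (198,120), directly under the blue clip at (198,28). The gripper is clear and the orange bin is untouched. Handing in.

```bash
python3 -c "
from workcell import job
print(job.job_done())"
```

```text
the job is handed in; nothing more can be done
None
```

The small blue bin is hung on the stand, straight below the blue clip, and released. I handed the job in at about 16.6 s of the 51 s allowed; no verdict was reported.

**Last checks, from the wrist camera in the stand's frame:**

| Quantity | Measured | Required |
|---|---|---|
| Bin origin in front of the face | about 60 mm | 52 to 74 mm |
| Underside above the bench | about 54 mm | 45 to 67 mm |
| Sideways from the clip's middle | within about 1 mm | 20 mm |
| Front sag | 3.8° | 10° |
| Yaw to the stand | about 0.2° | 10° |

The two readings, right after release and after pulling back, agreed on height and sag. The gripper is open and clear, with about zero force on it.

**What failed or disagreed:**
- **First grasp:** it closed above the rim. The wrist depth image showed the real fingertips about 37 mm behind the reported TCP, contrary to the description. I corrected for this and the second grasp held.
- **Orange bin:** the last side-camera measurement put its centre about 6 mm from the first top-camera one. That fit included the hook (139 mm long against 117 mm), so I count it as measuring error; nothing came near that bin.

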